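# Lock the tube carriage in its dock

## Robot

A 7-joint arm with a two-finger parallel gripper is mounted at the origin on the work surface. World frame = base frame: x ahead of the robot, y to its left, z up, the work surface at z = 0. Lengths are in m, angles in degrees, forces in N, time in s.
With the tool pointing down it reaches from about 0.425 to 0.875 m from the base axis. Payload 4.7 kg.
Tool frame: the origin (TCP) lies between the finger pads; the fingertips stand env.tip_reach ahead of it and the grasp point (between the pads) lies 2 mm behind it (env.tip_reach is the distance from the TCP to the fingertips, in m); z points along the fingers, y is the line along which they close (so a half turn about z gives the same grasp; the last joint's range is limited). The gripper opens to 87 mm and grips with 3 to 60 N. Pads are 19 mm wide; open, the fingers measure 117 mm over their backs; the gripper's body (75 mm by 190 mm) begins 51 mm behind the grasp point.
Start: joints at [-76.312, 18.392, -4.016, 83.108, 1.295, 78.541, -3.26], TCP at [0.145, 0.634, 0.24] pointing down, gripper open.
Joint ranges: [-163.93, 163.93], [-17.29, 119.83], [-79.2, 71.16], [3.27, 140.29], [-89.18, 269.18], [5.43, 117.66], [-154.24, 154.24]. Speed limits (degrees/s): [147.25, 147.25, 180, 180, 180, 180, 180].

## Interface

Orientations are given as [roll, pitch, yaw] about the fixed x, y, z axes, in that order (R = Rz(yaw) Ry(pitch) Rx(roll)).
In Python, from cell import env, camrig gives the robot as it stands (env), with the cameras (camrig).
- The arm moves only by the shell command python3 steer.py FILE [FORCE], which reads ROWS from the file FILE. ROWS is 1 to 8 rows, one to a line, with the numbers parted by commas; each row has 5 numbers: dx, dy, dz in m, then a turn about the tool's z in degrees, then the finger opening in m; each row is the pose to reach, as a shift and turn from the pose commanded when the command began, along the tool's axes at that moment; what a row does not reach only later rows make up. A row lasts 1/12 s, in which the tool goes at most 0.0417 m and 7.16 degrees, less where a joint would pass 70% of its speed; a pose out of reach is approached as far as the arm can. The fingers move at their own pace and stop on an object; FORCE is the grip in N (left out, the last holds). Time passes only in rows, so rows that do not move let the fingers close. It prints the time, the measured TCP pose, the force, the opening and the grip force at its end. Input that does not fit is refused with a message, and nothing moves.
- env.get_obs(): the state, without advancing time (a new reading comes with each control period).
- camrig.read_camera(name): name is "side" or "top"; returns a dict with "color" (400x640x3 uint8, blue, green, red), "fx", "fy", "cx", "cy" (pixels), "world_from_camera" (4x4, takes a point from camera to world coordinates). Camera axes: x right, y down, z forward; pixel columns grow to the right and rows downward; lengths in m; the calibration is good to about 2 mm. A picture is of the moment at which its call begins. There is no depth.
- env.sign_off(): hands the job in; it is judged then, once.
The state is a dict: "time_s": time; "qpos": joint angles; "joint_velocities": joint speeds; "effort": joint torques, N m; "tool_pos": TCP position; "tool_rot": TCP orientation; "force": force on the tool from outside, world axes, zero at the start; "wrist_torque": the same for the moment, N m; "grip_width": finger opening in m; "grasp_force": force on a finger pad.
Only numpy, scipy, OpenCV 4.12 (cv2) and the standard library are available. Lean on these libraries where they do the work, as an engineer would, in place of code of your own. Each camera call takes 0.05 s, during which the arm holds its last target. There are 200 camera calls.

## Task

Slide the tube carriage along the dock until the hole in its slanted steel ear lines up with the hole in the yellow block below it. Then take the red-handled locking pin from its stand and push it through both holes until its collar rests on the ear, let go and leave it there. Leave the other things on the table as they are.

Things in the scene. Friction and masses are not known exactly. Their poses are not given: they have to be found in the camera images.
- dock: Fixed blue base plate, 240 x 300 x 16 mm, with two aluminium rails along its y axis. Its rails run roughly away from the robot: its y axis points back to the robot and its x axis to the robot's left, within 0.25 rad (yaw 1.32 to 1.82). Origin on the table, 10 mm to the +x side of the plate's centre; z up. The slanted yellow block stands at about (-100, -100) mm, at the far right corner.
- block_exit (a point): Fixed slanted yellow block of the dock, 48 (x) x 54 (y) x 24 mm (z). Origin: centre of its underside, where the bore comes out. z is the bore's axis, upward, leaning 35 degrees (0.611 rad) from vertical to the dock's -x side (the robot's right); y is the dock's y (rails). A bore of 17 mm diameter runs through all 24 mm; below it there is room for the pin's end.
- block_hole (a point): Centre of the upper mouth of the yellow block's bore, 24 mm above block_exit's origin along its z; same axes; about 88 mm above the table.
- carriage (a joint): Place of carriage along the rails, m: 0 when the two holes are in line, positive to the dock's +y (towards the robot), from -0.020 to 0.100. No stop at 0: it can be pushed past. It stays where left (friction about 2 N). Plate 148 x 150 mm with white rack of red-capped tubes (top 140 mm above the table), a black fin handle and the steel ear.
- ear_hole (a point): Centre of the upper mouth of the hole in the carriage's slanted steel ear, 120 mm above the table. z is the hole's axis, as that of block_exit; y along the rails. Hole 17 mm in diameter; ear 12 mm thick, 54 mm wide along y, reaching 22 mm down and 58 mm up the slope. It rides 3 mm above the yellow block: in line, this point is 39 mm along z from block_exit.
- handle_top (a point): Centre of the top of the carriage's upright black fin handle, 140 mm above the table. The fin is 16 mm thick along the rails (y), 36 mm wide (x), 86 mm tall; pinch it from above, fingers closing along the rails. Axes as the dock's. It stands 100 mm from the ear's hole along +y and 78 mm along +x.
- pin: Loose locking pin, 116 mm long, about 0.12 kg. Origin: its pointed end; z along it to the handle. Steel shaft 14 mm thick, 70 mm long, the first 20 mm tapering from 6 mm; then a collar 26 mm across, 6 mm thick; then a round red handle 24 mm across, from 76 to 116 mm. At first it hangs upright in the stand, its end 10 mm above the table. Home, its end sticks out 31 mm below the yellow block.
- pin_collar (a point): Centre of the underside of the pin's collar, 70 mm from the pointed end; it meets ear_hole when the pin is home.
- stand: Fixed blue stand, 80 x 80 x 80 mm, with one vertical hole of 18 mm diameter in the middle of its top holding the pin. Origin: centre of its underside. It is on the left or the right of the dock; the stamp is on the other side.
- stamp: Bystander: black and grey office stamp, 60 x 46 x 78 mm, origin under its centre.
- tape_roll: Bystander: roll of white tape lying flat, 100 mm in diameter, 45 mm high, origin under its centre.
- spare_rack: Bystander: white rack with red-capped tubes, 110 x 190 x 86 mm, origin under its centre.
- highlighter: Bystander: green marker lying left of the dock, 120 x 20 x 16 mm, origin under its centre.

How it is judged:
By the outcome, as a careful person would: the job done as asked, in the order asked, and still so for the second after the job is handed in, with the robot touching nothing.
It also fails if it takes over 62 s, if anything falls off the work surface, if the arm or the gripper's body presses on something with over 40 N, if the wrist force passes 120 N, or if a joint passes its speed limit or range.

## Working session

There is one attempt and no reset: what is moved stays moved. The work goes in short steps, Python scripts to look and compute and a shell command to move; the robot and the scene stay as the last step left them, time stands still between calls to the robot, and variables do not carry over. Pictures are saved under pics/ and viewed, at most 10 in all, crops included, and the job is handed in when it is done.

```bash
ls; mkdir -p pics
cat > h.py <<'E'
from cell import env, camrig
import numpy as np, cv2
np.set_printoptions(precision=4,suppress=True)
def ray(c,u,v):
    T=np.array(c["world_from_camera"]); d=T[:3,:3]@np.array([(u-c["cx"])/c["fx"],(v-c["cy"])/c["fy"],1]); return T[:3,3],d/np.linalg.norm(d)
def onz(c,u,v,z):
    o,d=ray(c,u,v); return o+d*(z-o[2])/d[2]
def proj(c,p):
    T=np.linalg.inv(np.array(c["world_from_camera"])); q=T[:3,:3]@np.array(p)+T[:3,3]; return np.array([c["fx"]*q[0]/q[2]+c["cx"],c["fy"]*q[1]/q[2]+c["cy"]])
E
python3 - <<'E'
from h import *
for n in("top","side"):
    c=camrig.read_camera(n); cv2.imwrite(f"pics/{n}0.png",c["color"]); print(n,c["fx"],c["cx"],c["cy"],np.array(c["world_from_camera"]))
print(env.get_obs(),env.tip_reach)
E
```

```text
cell.py
pics
steer.py
top 380.68427422248845 317.50355058922446 198.5750357831798 [[ 0.014  -0.9929  0.1184  0.4204]
 [-0.9995 -0.0173 -0.0276  0.0238]
 [ 0.0295 -0.1179 -0.9926  1.1687]
 [ 0.      0.      0.      1.    ]]
side 365.0964163426628 315.6584525567489 207.30040545750168 [[ 0.9636 -0.1622  0.2126  0.3384]
 [-0.2671 -0.5462  0.7939 -0.7941]
 [-0.0126 -0.8218 -0.5696  0.7089]
 [ 0.      0.      0.      1.    ]]
{'time_s': 0.1, 'qpos': array([-76.3128,  18.4333,  -4.0161,  83.1672,   1.2966,  78.5388,
        -3.2607]), 'joint_velocities': array([ 0.0102, -0.1268,  0.0624, -0.079 ,  0.0795,  0.0173,  0.0798]), 'effort': array([ -0.0004, -49.2571,  -0.4059, -31.3396,  -0.0642,   0.0396,
         0.0001]), 'tool_pos': array([0.1448, 0.6332, 0.2386]), 'tool_rot': array([-179.906 ,    0.0067,  167.1226]), 'force': array([ 0.012 ,  0.8411, -0.3783]), 'wrist_torque': array([ 0.033 , -0.0154, -0.0001]), 'grasp_force': 0.0, 'grip_width': 0.08714051869999967} 0.017
```

View pics/top0.png

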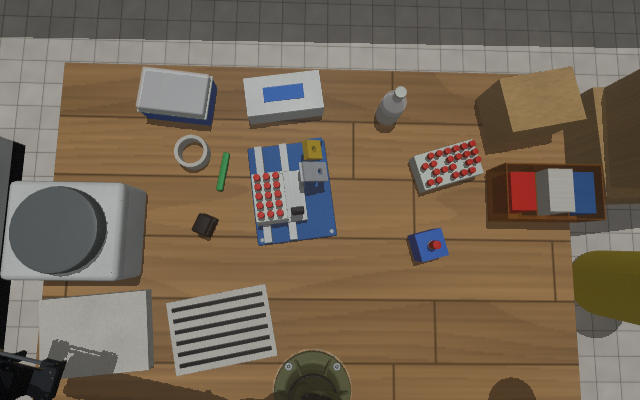

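View pics/side0.png

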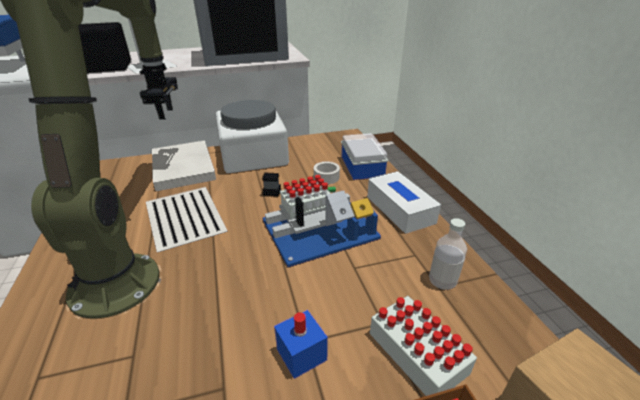

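The top view shows the dock near (292,190), the ear near (314,172), the yellow block at (313,150), the fin at (297,211), and the stand and pin at (432,245), on the right. Next I'll measure from enlarged crops.

Run:
```python
from h import *
t=cv2.imread("pics/top0.png");s=cv2.imread("pics/side0.png")
a=cv2.resize(t[130:255,240:345],None,fx=4.7,fy=4.7,interpolation=cv2.INTER_CUBIC)
b=cv2.resize(s[165:275,255:390],None,fx=4.3,fy=4.3,interpolation=cv2.INTER_CUBIC)[:, :]
a=a[:580];h=max(len(a),len(b))
cv2.imwrite("pics/cropt.png",a);cv2.imwrite("pics/crops.png",b)
c=camrig.read_camera("top")
hsv=cv2.cvtColor(t,cv2.COLOR_BGR2HSV)
m=cv2.inRange(hsv,(105,120,40),(125,255,255))
# plate
for name,(x0,y0,x1,y1) in dict(plate=(240,130,345,255),stand=(400,220,460,270)).items():
    k=np.zeros_like(m);k[y0:y1,x0:x1]=m[y0:y1,x0:x1]
    p=cv2.findNonZero(k);r=cv2.minAreaRect(p);bx=cv2.boxPoints(r);print(name,r)
    for q in bx: print(q,onz(c,*q,.016 if name=='plate' else .08))
def cen(im,lo,hi,box):
    hs=cv2.cvtColor(im,cv2.COLOR_BGR2HSV);k=cv2.inRange(hs,lo,hi);z=np.zeros_like(k);x0,y0,x1,y1=box;z[y0:y1,x0:x1]=k[y0:y1,x0:x1]
    M=cv2.moments(z,True);return M['m10']/M['m00'],M['m01']/M['m00'],M['m00'],cv2.boundingRect(z)
d=camrig.read_camera("side")
pt=cen(t,(0,150,80),(8,255,255),(420,230,450,260));ps=cen(s,(0,150,80),(8,255,255),(285,305,315,345))
print(pt,ps)
# pin by two rays
o1,d1=ray(c,*pt[:2]);o2,d2=ray(d,*ps[:2])
x=np.linalg.lstsq(np.c_[d1,-d2],o2-o1,rcond=None)[0];print("pin",o1+d1*x[0],o2+d2*x[1],"top116..",onz(c,*pt[:2],.126))
y=cen(t,(20,120,60),(35,255,255),(295,130,330,165));print("yellow",y)
```

```text
plate ((290.6549987792969, 190.91265869140625), (98.72628784179688, 78.76956939697266), 82.40535736083984)
[245.0917 147.1878] [0.7135 0.2172 0.016 ]
[323.1703 136.7773] [ 0.7519 -0.0233  0.016 ]
[336.2183 234.6375] [ 0.4492 -0.0664  0.016 ]
[258.1397 245.048 ] [0.4147 0.1675 0.016 ]
stand ((431.0461730957031, 244.16925048828125), (28.416677474975586, 27.715028762817383), 74.74488067626953)
[413.9385 234.1077] [ 0.4524 -0.2849  0.08  ]
[440.6769 226.8154] [ 0.4745 -0.363   0.08  ]
[448.1539 254.2308] [ 0.3965 -0.3826  0.08  ]
[421.4154 261.5231] [ 0.3749 -0.3051  0.08  ]
(434.6623376623377, 244.6883116883117, 77.0, (429, 241, 12, 8)) (299.35795454545456, 322.22159090909093, 176.0, (294, 312, 11, 21))
pin [ 0.423  -0.3345  0.1089] [ 0.4243 -0.3347  0.109 ] top116.. [ 0.4229 -0.3287  0.126 ]
yellow (311.5574712643678, 149.54310344827587, 348.0, (302, 140, 20, 20))
```

View pics/cropt.png

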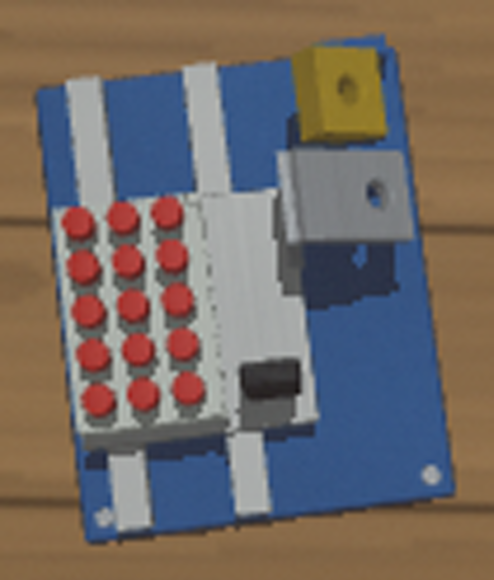

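View pics/crops.png

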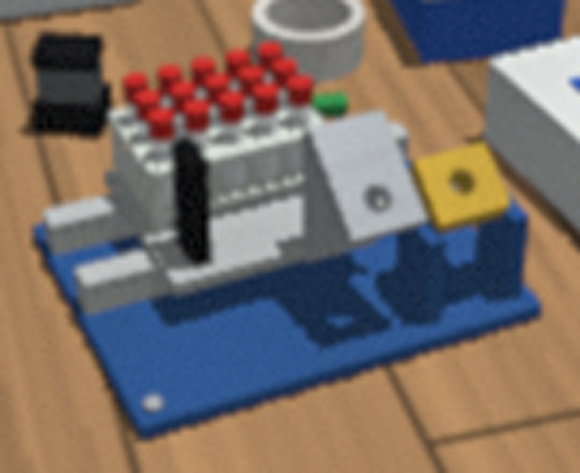

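The crops show the two holes, in full-image pixels. In the top view the block hole is at (314.0,148.7), the ear hole at (320.2,171.3) and the fin top at (297.4,210.4). In the side view the block hole is at (362.7,207.1) and the ear hole at (342.9,211.3).

```bash
cat >> h.py <<'E'
def tri(c,a,d,b):
    o1,d1=ray(c,*a);o2,d2=ray(d,*b);x=np.linalg.lstsq(np.c_[d1,-d2],o2-o1,rcond=None)[0];return (o1+d1*x[0]+o2+d2*x[1])/2
def tool(p):
    from scipy.spatial.transform import Rotation as R
    o=env.get_obs();return R.from_euler('xyz',o['tool_rot'],degrees=True).inv().apply(np.array(p)-o['tool_pos'])
E
python3 - <<'E'
from h import *
c=camrig.read_camera("top");d=camrig.read_camera("side")
B=tri(c,(314,148.7),d,(362.7,207.1));E=tri(c,(320.2,171.3),d,(342.9,211.3))
print("B",B,onz(c,314,148.7,.088),onz(d,362.7,207.1,.088));print("E",E,onz(c,320.2,171.3,.12),onz(d,342.9,211.3,.12))
F=onz(c,297.4,210.4,.14);print("F",F)
# rail edges yaw: fit line through left edges of caps / rails
P=[onz(c,240+u/4.7,130+v/4.7,.016) for u,v in((85,78),(133,528),(203,66),(254,514))]
for a,b in((0,1),(2,3)): q=P[a]-P[b];print("rail",np.degrees(np.arctan2(q[1],q[0])))
for z,u in((.016,((385,37),(453,494))),(.016,((37,90),(88,541))),(.14,((78,222),(98,400))),(.14,((167,213),(188,388)))):
    a,b=[onz(c,240+x/4.7,130+y/4.7,z) for x,y in u];q=a-b;print("edge",np.degrees(np.arctan2(q[1],q[0])))
for th in(8,8.8,9.6):
    t=np.radians(th);yy=np.array([-np.cos(t),-np.sin(t),0]);xx=np.array([-np.sin(t),np.cos(t),0])
    h=.032;ax=-np.sin(.611)*xx+np.cos(.611)*np.array([0,0,1])
    E0=B+ax*.015   # ear hole when home
    print(th,"home ear",E0,"joint from E",(E-E0)@yy,(E-E0)@xx,"F->E0",(F-(E0+.1*yy+.078*xx))[:2]@np.c_[xx,yy][:2],"F home",E0+.1*yy+.078*xx)
print("to F",tool(F))
E
```

```text
B [0.6915 0.0059 0.1078] [0.695  0.0059 0.088 ] [0.7048 0.0324 0.088 ]
E [ 0.6244 -0.0123  0.1189] [ 0.6225 -0.0119  0.12  ] [ 0.6256 -0.0138  0.12  ]
F [0.5099 0.0491 0.14  ]
rail 7.767290447056807
rail 7.732391245030576
edge 8.987010838700325
edge 8.296799411422729
edge 8.163413930044705
edge 8.26416409554665
8 home ear [ 0.6927 -0.0027  0.1201] joint from E 0.06891407509368344 -6.212700066487738e-05 F->E0 [-0.0013  0.0737] F home [0.5828 0.0607 0.1201]
8.8 home ear [ 0.6928 -0.0026  0.1201] joint from E 0.06902837383723764 0.0009009086099586569 F->E0 [0.0011 0.0728] F home [0.582  0.0591 0.1201]
9.6 home ear [ 0.6929 -0.0026  0.1201] joint from E 0.06912921536254006 0.0018654462074020105 F->E0 [0.0035 0.0718] F home [0.5813 0.0576 0.1201]
to F [-0.4861 -0.4882  0.0995]
```

```bash
echo '-0.486,-0.488,0,69,0.06
-0.486,-0.488,0,69,0.06
-0.486,-0.488,0,69,0.06
-0.486,-0.488,0,69,0.06
-0.486,-0.488,0,69,0.06
-0.486,-0.488,0,69,0.06
-0.486,-0.488,0,69,0.06
-0.486,-0.488,0,69,0.06' > next.json && python3 steer.py next.json 20
python3 - <<'E'
from h import *
print(tool([.51,.049,.24]),env.get_obs()['qpos'])
E
```

```text
time_s: 0.97
tool_pos: [0.3223, 0.3491, 0.2398]
tool_rot: [180.0, -0.0, 109.5]
force: [0.4, 0.4, -0.3]
grip_width: 0.0602
grasp_force: 0.0
[-0.3455  0.0769 -0.0004] [-61.67    -3.3293  10.7951 107.3649   0.625   75.8609 -31.5659]
```

```bash
echo '-0.3455,0.077,0,11.3,0.06
-0.3455,0.077,0,11.3,0.06
-0.3455,0.077,0,11.3,0.06
-0.3455,0.077,0,11.3,0.06
-0.3455,0.077,0,11.3,0.06
-0.3455,0.077,0,11.3,0.06
-0.3455,0.077,0,11.3,0.06
-0.3455,0.077,0,11.3,0.06' > next.json && python3 steer.py next.json
python3 - <<'E'
from h import *
print(tool([.51,.049,.127]),env.get_obs()['qpos'])
E
```

```text
time_s: 1.63
tool_pos: [0.5008, 0.0676, 0.24]
tool_rot: [179.9, -0.0, 98.5]
force: [1.1, 0.8, 1.0]
grip_width: 0.0597
grasp_force: 0.0
[-0.0198  0.0062  0.113 ] [-43.5085  -0.243   33.0408 104.3684   0.0904  75.7642  -1.9586]
```

```bash
echo '-0.02,0.006,0,0,0.06
-0.02,0.006,0.03,0,0.06
-0.02,0.006,0.06,0,0.06
-0.02,0.006,0.09,0,0.06
-0.02,0.006,0.113,0,0.06
-0.02,0.006,0.113,0,0.06
-0.02,0.006,0.113,0,0.01
-0.02,0.006,0.113,0,0.01' > next.json && python3 steer.py next.json 5; echo '0,0,0,0,0.01
0,0,0,0,0.01
0,0,0,0,0.01
0,0,0,0,0.01
0,0,0,0,0.01
0,0,0,0,0.01' > next.json && python3 steer.py next.json 20
python3 - <<'E'
from h import *
print(env.get_obs())
c=camrig.read_camera("top")["color"][130:255,240:345];d=camrig.read_camera("side")["color"][120:275,255:390]
a=cv2.resize(c,None,fx=3.8,fy=3.8,interpolation=2);b=cv2.resize(d,None,fx=2.9,fy=2.9,interpolation=2)
o=np.zeros((475,800,3),np.uint8);o[:a.shape[0],:a.shape[1]]=a;o[:b.shape[0],402:402+min(391,b.shape[1])]=b[:475,:391];cv2.imwrite("pics/g1.png",o)
E
```

```text
time_s: 2.3
tool_pos: [0.5101, 0.0508, 0.1281]
tool_rot: [179.9, -0.0, 98.5]
force: [0.2, 0.0, 0.6]
grip_width: 0.053
grasp_force: 0.0
time_s: 2.8
tool_pos: [0.5101, 0.0509, 0.1273]
tool_rot: [179.9, -0.0, 98.5]
force: [1.9, 0.7, 4.3]
grip_width: 0.016
grasp_force: 20.0
{'time_s': 2.8, 'qpos': array([-41.0727,   7.0437,  34.7235, 111.5968,  -4.5441,  62.5317,
         4.0663]), 'joint_velocities': array([ 0.0645,  0.0384,  0.0362, -0.0032, -0.1117,  0.3431, -0.2084]), 'effort': array([  0.1436, -28.0055,   2.1693, -26.4899,   0.0615,   0.1974,
         0.1029]), 'tool_pos': array([0.5101, 0.0509, 0.1273]), 'tool_rot': array([179.8529,  -0.0205,  98.5293]), 'force': array([1.8962, 0.702 , 4.291 ]), 'wrist_torque': array([ 0.0323, -0.2993, -0.1664]), 'grasp_force': 19.991814172826707, 'grip_width': 0.015990451585100738}
```

View pics/g1.png

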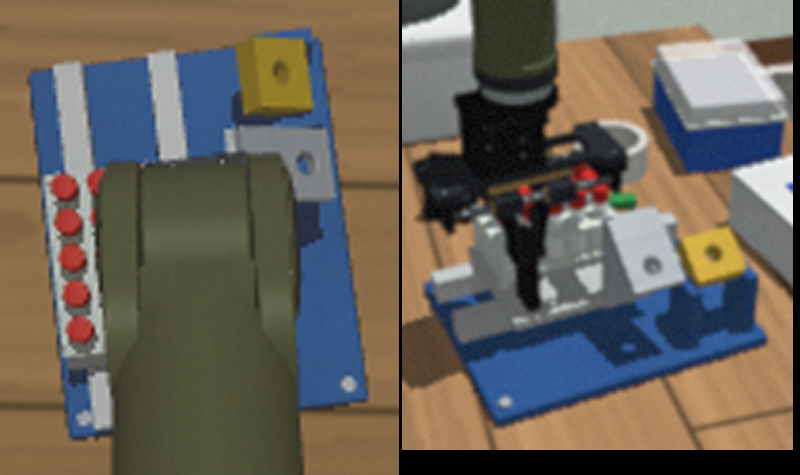

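The fin is gripped at an opening of 16 mm. Next I'll slide the carriage towards the far stop at -20 mm, which gives an exact reference.

```bash
echo '0,0.005,0,0,0.01
0,0.015,0,0,0.01
0,0.027,0,0,0.01
0,0.04,0,0,0.01
0,0.052,0,0,0.01
0,0.06,0,0,0.01
0,0.06,0,0,0.01' > next.json && python3 steer.py next.json; echo '0,0.005,0,0,0.01
0,0.01,0,0,0.01
0,0.014,0,0,0.01
0,0.018,0,0,0.01
0,0.022,0,0,0.01
0,0.022,0,0,0.01' > next.json && python3 steer.py next.json
```

```text
time_s: 3.48
tool_pos: [0.5703, 0.0595, 0.1273]
tool_rot: [179.9, 0.0, 98.5]
force: [2.6, 1.1, 4.1]
grip_width: 0.0157
grasp_force: 20.0
time_s: 3.98
tool_pos: [0.5907, 0.0625, 0.1273]
tool_rot: [180.0, 0.0, 98.5]
force: [-0.1, -0.4, 5.3]
grip_width: 0.0162
grasp_force: 20.0
```

```bash
for i in 1; do echo '0,0.002,0,0,0.01
0,0.004,0,0,0.01
0,0.004,0,0,0.01' > next.json && python3 steer.py next.json|egrep 'pos|force'; done;  echo '0,0.001,0,0,0.01
0,0.002,0,0,0.01
0,0.002,0,0,0.01' > next.json && python3 steer.py next.json|egrep 'pos|force'
```

```text
tool_pos: [0.5942, 0.0629, 0.1273]
force: [-1.2, -0.5, 6.9]
grasp_force: 20.0
tool_pos: [0.5959, 0.0632, 0.1273]
force: [-1.1, -0.7, 6.0]
grasp_force: 20.0
```

```bash
echo '0,0.001,0,0,0.01
0,0.002,0,0,0.01
0,0.002,0,0,0.01' > next.json && python3 steer.py next.json|egrep 'pos|force'
```

```text
tool_pos: [0.5979, 0.0635, 0.1273]
force: [-1.5, -0.8, 5.9]
grasp_force: 20.0
```

```bash
echo '0,0.001,0,0,0.01
0,0.002,0,0,0.01
0,0.002,0,0,0.01' > next.json && python3 steer.py next.json|egrep 'pos|force'
```

```text
tool_pos: [0.5999, 0.0637, 0.1273]
force: [-1.3, -0.8, 6.9]
grasp_force: 20.0
```

```bash
echo '0,0.001,0,0,0.01
0,0.002,0,0,0.01
0,0.002,0,0,0.01' > next.json && python3 steer.py next.json|egrep 'pos|force'
```

```text
tool_pos: [0.6018, 0.064, 0.1273]
force: [-1.2, -0.2, 5.5]
grasp_force: 20.0
```

```bash
echo '0,0.001,0,0,0.01
0,0.002,0,0,0.01
0,0.002,0,0,0.01' > next.json && python3 steer.py next.json|egrep 'pos|force'
```

```text
tool_pos: [0.6022, 0.0641, 0.1273]
force: [-6.7, -1.2, 10.6]
grasp_force: 20.0
```

```bash
echo '0,0.001,0,0,0.01
0,0.001,0,0,0.01' > next.json && python3 steer.py next.json|egrep 'pos|force'
```

```text
tool_pos: [0.6023, 0.0641, 0.1273]
force: [-8.5, -0.9, 12.3]
grasp_force: 20.0
```

```bash
echo '0,-0.005,0,0,0.01
0,-0.012,0,0,0.01
0,-0.018,0,0,0.01
0,-0.0225,0,0,0.01
0,-0.0225,0,0,0.01
0,-0.0225,0,0,0.01' > next.json && python3 steer.py next.json|egrep 'pos|force'
python3 - <<'E'
from h import *
c=camrig.read_camera("top");d=camrig.read_camera("side")
cv2.imwrite("pics/t2.png",c["color"]);cv2.imwrite("pics/s2.png",d["color"])
a=cv2.resize(c["color"][130:195,280:345],None,fx=6,fy=6,interpolation=2);b=cv2.resize(d["color"][180:245,315:380],None,fx=6,fy=6,interpolation=2)
cv2.imwrite("pics/g2.png",np.hstack([a,b]))
print(tool([.5825,.0613,.1273]))
B=np.array([.6915,.0059,.1078]);t=np.radians(8.2);ax=np.array([np.sin(t)*np.sin(.611),-np.cos(t)*np.sin(.611),np.cos(.611)]);print(B+.015*ax,proj(c,B+.015*ax),proj(d,B+.015*ax))
E
```

```text
tool_pos: [0.5819, 0.0612, 0.1273]
force: [-1.7, -0.8, 8.4]
grasp_force: 20.0
[ 0.      0.0007 -0.0001]
[ 0.6927 -0.0026  0.1201] [317.2336 146.7298] [363.9689 205.2261]
```

View pics/g2.png

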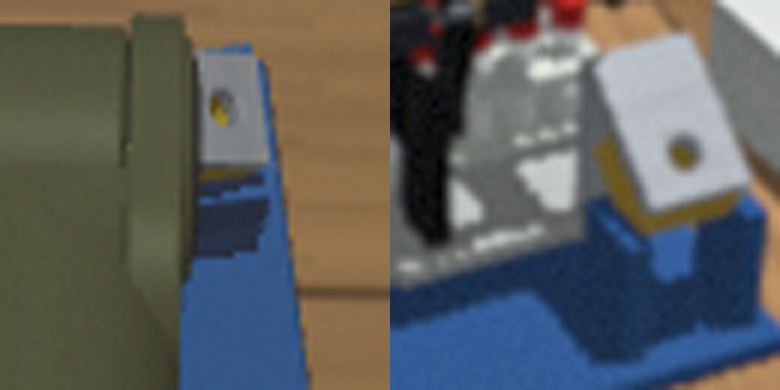

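The ear hole now sits at (317.0,147.5) in the top view and (364.2,205.3) in the side view, within a pixel of the prediction. I'll add 0.7 mm, release, lift and go to the pin.

```bash
echo '0,0.0007,0,0,0.01
0,0.0007,0,0,0.01
0,0.0007,0,0,0.05
0,0.0007,0,0,0.05
0,0.0007,0,0,0.05
0,0.0007,-0.03,0,0.05
0,0.0007,-0.07,0,0.05
0,0.0007,-0.11,0,0.05' > next.json && python3 steer.py next.json
python3 - <<'E'
from h import *
print(tool([.4238,-.3345,.2373]),env.get_obs()['qpos'])
E
```

```text
time_s: 6.92
tool_pos: [0.5817, 0.0617, 0.2361]
tool_rot: [-179.7, 0.0, 98.5]
force: [2.2, -0.0, 0.1]
grip_width: 0.0462
grasp_force: 0.0
[-0.3684 -0.215  -0.    ] [-39.4194  11.8827  35.5845  94.003   -7.0177  76.637    5.7739]
```

```bash
echo '0.368,-0.215,0,0,0.05' > next.json && python3 steer.py next.json >/dev/null 2>&1 & sleep 0; wait
python3 - <<'E'
from h import *
o=env.get_obs();print(o['tool_pos'],o['tool_rot'],tool([.4238,-.3345,.2373]))
E
```

```text
[0.5643 0.0867 0.2447] [179.1391   0.2306  97.8322] [-0.3981 -0.1967  0.006 ]
```

I mistyped the sign of dx in that row. It was one harmless row above everything, and I'll correct it now.

```bash
echo '-0.398,-0.197,0,0,0.05
-0.398,-0.197,0,0,0.05
-0.398,-0.197,0,0,0.05
-0.398,-0.197,0,0,0.05
-0.398,-0.197,0,0,0.05
-0.398,-0.197,0,0,0.05
-0.398,-0.197,0,0,0.05
-0.398,-0.197,0,0,0.05' > next.json && python3 steer.py next.json
python3 - <<'E'
from h import *
print(tool([.4238,-.3345,.2373]),env.get_obs()['qpos'])
E
```

```text
time_s: 7.67
tool_pos: [0.4538, -0.2245, 0.2361]
tool_rot: [-180.0, -0.1, 98.6]
force: [0.7, 0.2, -0.3]
grip_width: 0.0498
grasp_force: 0.0
[-0.1043 -0.0461 -0.0013] [-26.4241  -0.4672  50.1713 104.9045   0.3098  75.4342  32.2334]
```

```bash
echo '-0.104,-0.046,0,0,0.05
-0.104,-0.046,0,0,0.05
-0.104,-0.046,0,0,0.05
-0.104,-0.046,0,0,0.05
-0.104,-0.046,0,0,0.05' > next.json && python3 steer.py next.json
python3 - <<'E'
from h import *
print(tool([.4238,-.3345,.108]),env.get_obs()['qpos'])
c=camrig.read_camera("side");cv2.imwrite("pics/p1.png",cv2.resize(c["color"][200:400,220:400],None,fx=3,fy=3))
E
```

```text
time_s: 8.08
tool_pos: [0.4236, -0.3343, 0.236]
tool_rot: [-179.9, -0.0, 98.3]
force: [1.1, 0.5, 0.1]
grip_width: 0.0498
grasp_force: 0.0
[-0.0002  0.0004  0.128 ] [-17.4977   6.7966  57.4625 100.7816  -5.8497  75.6983  49.4894]
```

View pics/p1.png

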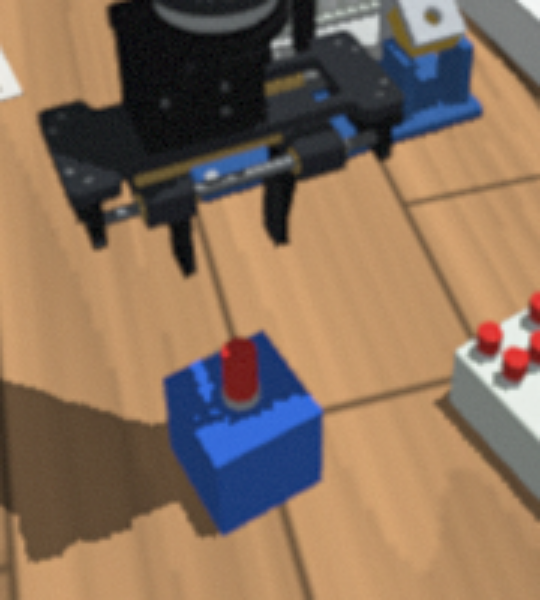

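The gripper is centred above the pin, which is at crop (240,372), full-image (300,324). I'll descend, grasp lightly and lift 58 mm, leaving the tip about 12 mm in the stand.

```bash
echo '0,0,0.035,0,0.05
0,0,0.07,0,0.05
0,0,0.105,0,0.05
0,0,0.128,0,0.05
0,0,0.128,0,0.05
0,0,0.128,0,0.01
0,0,0.128,0,0.01
0,0,0.128,0,0.01' > next.json && python3 steer.py next.json 20; echo '0,0,0,0,0.01
0,0,0,0,0.01' > next.json && python3 steer.py next.json; echo '0,0,-0.01,0,0.01
0,0,-0.03,0,0.01
0,0,-0.05,0,0.01
0,0,-0.058,0,0.01
0,0,-0.058,0,0.01' > next.json && python3 steer.py next.json
```

```text
time_s: 8.8
tool_pos: [0.4269, -0.333, 0.1105]
tool_rot: [179.8, 0.1, 98.6]
force: [-0.2, -0.0, -0.4]
grip_width: 0.0373
grasp_force: 0.0
time_s: 8.97
tool_pos: [0.4259, -0.3331, 0.1099]
tool_rot: [179.9, 0.0, 98.5]
force: [-0.8, 0.5, 0.2]
grip_width: 0.0245
grasp_force: 0.7
time_s: 9.38
tool_pos: [0.4266, -0.3338, 0.169]
tool_rot: [179.7, 0.1, 98.5]
force: [0.2, 0.5, -1.3]
grip_width: 0.0234
grasp_force: 20.0
```

The pin is gripped at 23.4 mm and lifted. Now I'll pivot it in the grip by moving sideways while its tip stays in the stand hole.

```bash
echo '-0.005,0,0,0,0.01
-0.011,0,0.0005,0,0.01
-0.0165,0,0.0015,0,0.01
-0.022,0,0.0025,0,0.01' > next.json && python3 steer.py next.json 12;  echo '-0.0055,0,0.0018,0,0.01
-0.0106,0,0.0037,0,0.01
-0.016,0,0.006,0,0.01
-0.021,0,0.0085,0,0.01
-0.0262,0,0.012,0,0.01
-0.0315,0,0.0155,0,0.01
-0.0315,0,0.0155,0,0.01' > next.json && python3 steer.py next.json
python3 - <<'E'
from h import *
c=camrig.read_camera("side");cv2.imwrite("pics/p2.png",cv2.resize(c["color"][220:400,220:400],None,fx=3,fy=3))
print(env.get_obs()['wrist_torque'])
E
```

```text
time_s: 9.72
tool_pos: [0.4282, -0.3548, 0.1631]
tool_rot: [-179.9, -0.1, 98.5]
force: [-0.6, 1.3, -0.1]
grip_width: 0.0236
grasp_force: 12.0
time_s: 10.3
tool_pos: [0.4329, -0.3869, 0.1478]
tool_rot: [-180.0, 0.0, 98.5]
force: [0.3, -0.0, 0.8]
grip_width: 0.0235
grasp_force: 12.0
[-0.2095  0.0614  0.0195]
```

View pics/p2.png

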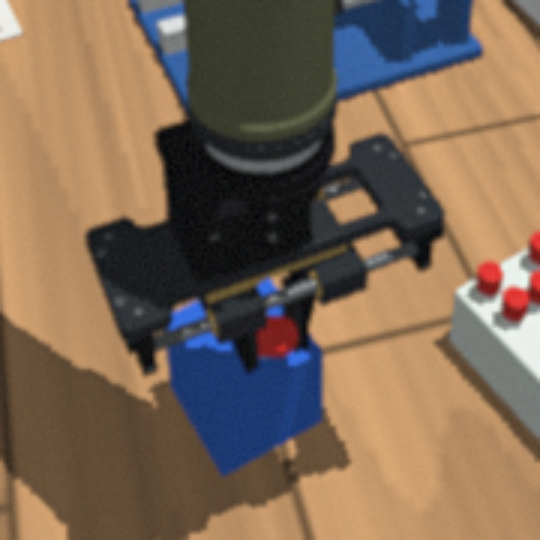

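The handle now leans toward the camera, with its red end at crop (278,338). I'll draw it out along its axis, raise it clear, and check the tilt.

```bash
echo '-0.006,0,-0.008,0,0.01
-0.012,0,-0.0165,0,0.01
-0.017,0,-0.025,0,0.01
-0.017,0,-0.05,0,0.01
-0.017,0,-0.09,0,0.01
-0.017,0,-0.12,0,0.01
-0.017,0,-0.12,0,0.01' > next.json && python3 steer.py next.json 30
python3 - <<'E'
from h import *
o=env.get_obs();print(o['qpos'],o['grip_width'])
c=camrig.read_camera("side");d=camrig.read_camera("top");g=o['tool_pos']+[0,0,.002]
t=np.radians(8.4);im=c["color"].copy()
for a in(25,35,45):
    r=np.radians(a);ax=np.array([np.sin(t)*np.sin(r),-np.cos(t)*np.sin(r),np.cos(r)])
    print(a,proj(c,g-.102*ax),proj(c,g+.014*ax),proj(c,g))
u=proj(c,g).astype(int);x0,y0=max(u[0]-60,0),max(u[1]-60,0);print(x0,y0)
cv2.imwrite("pics/p3.png",cv2.resize(im[y0:y0+130,x0:x0+130],None,fx=4.5,fy=4.5,interpolation=2))
E
```

```text
time_s: 10.93
tool_pos: [0.4375, -0.406, 0.2762]
tool_rot: [179.5, 0.5, 98.5]
force: [1.2, -1.4, -0.8]
grip_width: 0.0235
grasp_force: 30.0
[ -7.4058  15.5711  57.9346  90.1804 -13.4724  80.9908  60.0381] 0.023530306971553568
25 [305.1633 306.6866] [315.3742 284.1766] [313.9592 287.2961]
35 [301.7879 297.3464] [315.9399 285.6605] [313.9592 287.2961]
45 [298.7815 287.8881] [316.4453 287.1991] [313.9592 287.2961]
253 227
```

View pics/p3.png

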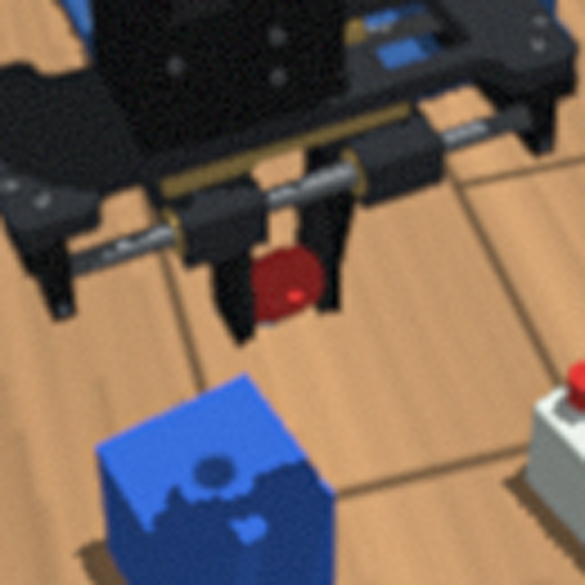

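The side camera looks nearly along the pin: the red end is at crop (288,283) and the shaft is hidden. I'll find the shaft numerically in the top view.

Run:
```python
from h import *
o=env.get_obs();c=camrig.read_camera("top");d=camrig.read_camera("side");g=o['tool_pos']+[0,0,.002];t=np.radians(8.4)
for a in(25,35,45):
    r=np.radians(a);ax=np.array([np.sin(t)*np.sin(r),-np.cos(t)*np.sin(r),np.cos(r)]);print(a,proj(c,g-.102*ax),proj(c,g-.032*ax))
h=cv2.cvtColor(c["color"],cv2.COLOR_BGR2HSV);u=proj(c,g-.07*ax).astype(int)
print(u);
s=h[u[1]-14:u[1]+15,u[0]-26:u[0]+20]
for i,r in enumerate(s): print(u[1]-14+i,' '.join('%3d'%x for x in r[:,1]))
print('cols from',u[0]-26)
H=cv2.cvtColor(d["color"],cv2.COLOR_BGR2HSV);m=cv2.inRange(H,(0,150,60),(8,255,255));m[:275]=0;m[305:]=0;m[:,:300]=0;m[:,335:]=0
for r in m[278:302,303:332]: print(''.join('#' if x else '.' for x in r))
```

```text
25 [453.8277 242.2186] [475.6008 240.5027]
35 [449.3417 242.9972] [474.1798 240.756 ]
45 [445.8074 243.6982] [473.1155 240.978 ]
[457 242]
228 117  93  88  38  41  39  83  81  77  95  40 120 121 122 122 122 120 119 120 120 122 123 120 121 120 122 119 122 121 120 117 117 120 117 116 117 121 120 119 119 120 119 121 119 120 120
229  83  97 101 104 107 123 123 129 135 129  27 119 121 122 118 120 121 122 118 121 121 121 121 118 120 122 120 122 122 119 120 122 121 121 121 123 120 122 120 122 124 122 123 120 122 122
230 156 160 125 126 120 133 125 130 133 132 112 120 119 122 120 121 120 120 117 119 120 118 119 121 122 120 120 121 120 120 118 120 119 118 120 121 118 118 120 120 121 121 120 120 122 121
231 163 160 132 125 125 133 120 132 126 133 127  91 122 122 120 121 120 120 119 118 120 117 120 120 120 118 119 122 120 120 118 116 118 120 120 120 121 121 122 122 121 118 122 119 118 122
232 160 162 133 126 129 129 129 130 126 135 127  32 121 119 120 119 120 120 118 117 122 120 120 118 120 119 120 120 120 117 118 120 118 120 122 122 122 122 122 121 123 119 122 118 121 121
233 161 162 130 127 1
[... 4524 characters left out ...]
..........
.............................
.............................
.............................
.............................
...............#.............
..........#######............
........######.####..........
......###.#########..........
.....#.#####.#######.........
.....##.############.........
....#################........
....###.#############........
....################.........
.....###########.###.........
.....###############.........
.....##############..........
.....##########.###..........
.....##############..........
.....###########.............
.....#########...............
.....######..................
.............................
.............................
```

The shaft tip shows at (449.0,243.2), against a predicted (449.3,243.0) for 35°, so the tilt is right. Now to a spot above the ear.

```bash
cat >> h.py <<'E'
def goal(c,d,s):  # TCP for pin tip s metres up the axis from the ear hole mouth
    Eh=np.array([.6927,-.0026,.1201]);t=np.radians(8.3)
    ax=np.array([np.sin(t)*np.sin(.611),-np.cos(t)*np.sin(.611),np.cos(.611)])
    return Eh+ax*(s+.102)-[0,0,.002],Eh,ax
E
python3 - <<'E'
from h import *
c=camrig.read_camera("top");d=camrig.read_camera("side")
print(tri(c,(317,147.5),d,(364.2,205.3)))
g=goal(c,d,.03)[0];print(g,tool(g))
E
```

```text
[ 0.6921 -0.0024  0.1194]
[ 0.7036 -0.0775  0.2262] [0.2809 0.3136 0.041 ]
```

```bash
echo '0.02,0.023,0,0,0.01
0.045,0.05,0,0,0.01
0.07,0.08,0,0,0.01
0.095,0.105,0,0,0.01
0.12,0.135,0,0,0.01
0.145,0.16,0,0,0.01
0.17,0.19,0,0,0.01
0.19,0.215,0,0,0.01' > next.json && python3 steer.py next.json|egrep 'pos|rot|width'
python3 - <<'E'
from h import *
g=goal(0,0,.03)[0];print(g,tool(g),env.get_obs()['qpos'])
E
```

```text
tool_pos: [0.6214, -0.1792, 0.2671]
tool_rot: [-179.9, -0.1, 98.7]
grip_width: 0.0231
[ 0.7036 -0.0775  0.2262] [0.088  0.0966 0.0409] [-23.8878  22.7986  50.6723  82.7363 -17.6341  82.831   35.4583]
```

```bash
echo '0.022,0.024,0,0,0.01
0.044,0.048,0,0,0.01
0.066,0.072,0,0,0.01
0.088,0.0966,0.01,0,0.01
0.088,0.0966,0.025,0,0.01
0.088,0.0966,0.041,0,0.01
0.088,0.0966,0.041,0,0.01
0.088,0.0966,0.041,0,0.01' > next.json && python3 steer.py next.json|egrep 'pos|rot|width'
python3 - <<'E'
from h import *
g,E,ax=goal(0,0,.03);o=env.get_obs();print(tool(g))
c=camrig.read_camera("top");d=camrig.read_camera("side");p=o['tool_pos']+[0,0,.002]-ax*.102
for k,n,x0,y0 in((c,'t',285,115),(d,'s',330,165)):
    print(n,"tip",proj(k,p)-[x0,y0],"ear",proj(k,E)-[x0,y0])
a=[cv2.resize(k["color"][y:y+65,x:x+65],None,fx=6,fy=6,interpolation=2) for k,x,y in((c,285,115),(d,330,165))]
cv2.imwrite("pics/q1.png",np.hstack(a))
h=cv2.cvtColor(c["color"],cv2.COLOR_BGR2HSV)
print(c["color"][130:160,305:330].max(2))
E
```

```text
tool_pos: [0.7016, -0.0814, 0.2256]
tool_rot: [-179.8, -0.0, 98.5]
grip_width: 0.0232
[ 0.0035  0.0026 -0.0006]
t tip [40.0388 29.5368] ear [32.2274 31.7379]
s tip [37.47   37.1384] ear [33.9579 40.2204]
[[140 139 140 141 140 140 141 141 141 141 142 143 144 143 143 142 143 144
  124  64  67  68  72  73  75]
 [135 135 135 135 136 135 134 136 136 137 136 139 143 144 143 144 143 144
   82  63  67  69  73  74  75]
 [139 139 139 138 137 137 137 137 137 134 137 139 143 143 142 143 142 142
   64  65  67  69  71  75  75]
 [142 143 143 143 142 141 141 141 143 141 139 142 142 142 141 142 142 122
   62  65  68  70  72  74  76]
 [146 146 145 146 145 145 145 145 145 144 144 145 143 145 144 145 144  83
   62  67  70  72  74  76  77]
 [147 148 147 147 146 147 146 147 147 145 147 147 147 147 146 146 126  63
   65  67  71  73  74  76  78]
 [145 144 144 144 145 145 147 145 146 144 147 145 145 145 145 146  83  62
   67  69  71  73  74  76  78]
 [136 137 138 138 138 139 142 143 142 142 142 142 123 110 108 108  61  64
   67  70  73  74  74  78  78]
 [135 134 129 131 133 134 134 131 132 135 134 134 134 13
[... 1554 characters left out ...]
34 114  62  64  69  72  71  74  75  78
   76  79  79  80  81  80  83]
 [135 135 137 137 134 131 131 135 135  96  63  67  68  71  74  74  78  76
   80  78  80  81  81  82  84]
 [138 136 137 137 136 131 133 135 135  80  64  67  71  71  73  73  76  78
   78  79  81  81  82  83  83]
 [ 96  95 110 108 108 108 108 122 102  63  66  68  69  73  73  76  76  78
   77  80  81  80  83  82  84]
 [ 84  83  86  80  82  82  80  82  64  63  67  67  71  73  73  76  78  80
   79  81  80  82  82  84  83]
 [ 91  91  89  89  86  86  89  88  62  63  67  70  71  73  74  76  79  77
   79  82  81  81  81  84  84]
 [ 90  86  88  88  88  89  86  78  61  66  68  69  73  74  75  76  78  80
   80  82  81  81  82  84  84]]
```

```bash
echo '0.0035,0.0026,-0.0006,0,0.01
0.0035,0.0026,-0.0006,0,0.01
0.0035,0.0026,-0.0006,0,0.01
0.0035,0.0026,-0.0006,0,0.01' > next.json && python3 steer.py next.json|egrep 'pos|rot|width'
python3 - <<'E'
from h import *
g,E,ax=goal(0,0,.03);o=env.get_obs();print(tool(g))
d=camrig.read_camera("side");p=o['tool_pos']+[0,0,.002]-ax*.102;x0,y0=320,140
for n,q in(("tip",p),("col",p+.07*ax),("ear",E)): print(n,(proj(d,q)-[x0,y0])*8)
cv2.imwrite("pics/q2.png",cv2.resize(d["color"][y0:y0+75,x0:x0+75],None,fx=8,fy=8,interpolation=2))
E
```

```text
tool_pos: [0.7049, -0.0775, 0.2288]
tool_rot: [179.9, -0.0, 98.5]
grip_width: 0.0231
[ 0.0002 -0.0012  0.0026]
tip [385.0358 482.0068]
col [460.6029 397.059 ]
ear [351.6634 521.763 ]
```

View pics/q2.png

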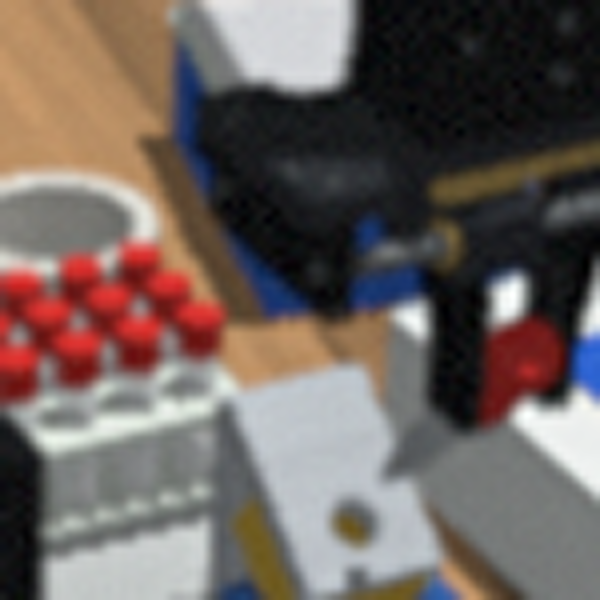

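The pin tip at crop (388,478) and the ear hole at (355,523) both agree with predictions to about half a pixel. I'll insert along the axis.

```bash
echo '0.0002,-0.0012,0.0026,0,0.01
0.006,-0.0012,0.011,0,0.01
0.0117,-0.0012,0.019,0,0.01
0.0175,-0.0012,0.027,0,0.01
0.0232,-0.0012,0.0354,0,0.01
0.0232,-0.0012,0.0354,0,0.01
0.0232,-0.0012,0.0354,0,0.01' > next.json && python3 steer.py next.json 15|egrep 'pos|rot|width|force'
python3 - <<'E'
from h import *
g,E,ax=goal(0,0,-.01);o=env.get_obs();print(tool(g),o['wrist_torque'])
E
```

```text
tool_pos: [0.6997, -0.0535, 0.1916]
tool_rot: [-179.9, -0.0, 98.6]
force: [-0.4, -0.7, -0.9]
grip_width: 0.0239
grasp_force: 15.0
[-0.0014  0.0004 -0.0019] [-0.095  -0.0076  0.0101]
```

```bash
echo '-0.0014,0.0004,-0.0019,0,0.01
0.0015,0.0004,0.0022,0,0.01
0.0043,0.0004,0.0063,0,0.01
0.0072,0.0004,0.0104,0,0.01
0.0101,0.0004,0.0145,0,0.01
0.0101,0.0004,0.0145,0,0.01' > next.json && python3 steer.py next.json|egrep 'pos|rot|width|force'
python3 - <<'E'
from h import *
g,E,ax=goal(0,0,-.03);o=env.get_obs();print(tool(g),o['wrist_torque'])
d=camrig.read_camera("side");h=cv2.cvtColor(d["color"],cv2.COLOR_BGR2HSV);print(proj(d,E),proj(d,o['tool_pos']+[0,0,.002]+.014*ax))
E
```

```text
tool_pos: [0.6984, -0.0433, 0.1768]
tool_rot: [-179.9, -0.1, 98.6]
force: [-0.2, -0.6, -1.5]
grip_width: 0.0236
grasp_force: 15.0
[-0.0002  0.0002 -0.0002] [-0.1361  0.0265  0.0021]
[363.9579 205.2204] [374.9452 192.8108]
```

```bash
echo '0.0029,0,0.0041,0,0.01
0.0057,0,0.0082,0,0.01
0.0086,0,0.0123,0,0.01
0.0115,0,0.0164,0,0.01
0.0115,0,0.0164,0,0.01' > next.json && python3 steer.py next.json|egrep 'pos|rot|width|force'
python3 - <<'E'
from h import *
g,E,ax=goal(0,0,-.05);o=env.get_obs();print(tool(g),o['wrist_torque'])
E
```

```text
tool_pos: [0.6967, -0.0319, 0.1605]
tool_rot: [-179.9, -0.1, 98.6]
force: [0.2, 0.2, -0.9]
grip_width: 0.0239
grasp_force: 15.0
[-0.0002  0.0003 -0.0002] [-0.1167  0.0464  0.0341]
```

```bash
echo '0.0029,0,0.0041,0,0.01
0.0057,0,0.0082,0,0.01
0.0086,0,0.0123,0,0.01
0.01,0,0.0143,0,0.01
0.01,0,0.0143,0,0.01' > next.json && python3 steer.py next.json|egrep 'pos|rot|width|force'
python3 - <<'E'
from h import *
g,E,ax=goal(0,0,-.07);o=env.get_obs();print(tool(g),o['wrist_torque'])
E
```

```text
tool_pos: [0.6955, -0.0224, 0.1468]
tool_rot: [-180.0, -0.0, 98.6]
force: [0.8, 1.1, -0.6]
grip_width: 0.0236
grasp_force: 15.0
[0.0016 0.     0.0025] [ 0.0373 -0.0257  0.032 ]
```

```bash
echo '0.0008,0,0.0012,0,0.01
0.0017,0,0.0025,0,0.01
0.0017,0,0.0025,0,0.01' > next.json && python3 steer.py next.json|egrep 'pos|force'; echo '0.0006,0,0.0008,0,0.01
0.0012,0,0.0017,0,0.01
0.0012,0,0.0017,0,0.01' > next.json && python3 steer.py next.json|egrep 'pos|force'
```

```text
tool_pos: [0.6958, -0.0215, 0.1454]
force: [-0.5, 1.7, 1.1]
grasp_force: 15.0
tool_pos: [0.6956, -0.0203, 0.1437]
force: [-0.4, 1.2, 3.3]
grasp_force: 15.0
```

```bash
echo '0.0006,0,0.0008,0,0.01
0.0012,0,0.0017,0,0.01
0.0012,0,0.0017,0,0.01' > next.json && python3 steer.py next.json|egrep 'pos|force'
```

```text
tool_pos: [0.6959, -0.0202, 0.1436]
force: [-0.7, 0.1, 8.3]
grasp_force: 15.0
```

```bash
echo '0.0006,0,0.0008,0,0.01
0.0012,0,0.0017,0,0.01
0.0012,0,0.0017,0,0.01' > next.json && python3 steer.py next.json|egrep 'pos|force'
```

```text
tool_pos: [0.6965, -0.02, 0.1435]
force: [-1.9, -0.4, 12.4]
grasp_force: 15.0
```

```bash
echo '-0.0012,0,-0.0017,0,0.01
-0.0012,0,-0.0017,0,0.05
-0.0012,0,-0.0017,0,0.05
-0.0012,0,-0.0017,0,0.05
-0.0012,0,-0.0017,0,0.05
-0.0012,0,-0.03,0,0.05
-0.0012,0,-0.07,0,0.05
-0.0012,0,-0.1,0,0.05' > next.json && python3 steer.py next.json; echo '-0.04,-0.01,-0.01,0,0.05
-0.08,-0.02,-0.02,0,0.05
-0.12,-0.03,-0.03,0,0.05
-0.16,-0.05,-0.03,0,0.05
-0.2,-0.07,-0.03,0,0.05
-0.24,-0.09,-0.03,0,0.05
-0.24,-0.09,-0.03,0,0.05' > next.json && python3 steer.py next.json
python3 - <<'E'
from h import *
_,E,ax=goal(0,0,0)
for n in("top","side"):
    c=camrig.read_camera(n);cv2.imwrite(f"pics/end_{n}.png",c["color"])
    h=cv2.cvtColor(c["color"],cv2.COLOR_BGR2HSV);m=cv2.inRange(h,(0,150,60),(8,255,255))
    a,b=proj(c,E+.006*ax),proj(c,E+.046*ax);u=((a+b)/2).astype(int);print(n,"handle predicted",a,b,"mid",(a+b)/2)
    z=np.zeros_like(m);z[u[1]-14:u[1]+15,u[0]-11:u[0]+14]=m[u[1]-14:u[1]+15,u[0]-11:u[0]+14]
    M=cv2.moments(z,True);print(M['m10']/M['m00'],M['m01']/M['m00'],cv2.boundingRect(z))
    x,y,w,hh=cv2.boundingRect(z)
    for r in z[y:y+hh,x:x+w]:print(''.join('#' if q else '.' for q in r))
    rim=proj(c,E+.046*ax);pts=[proj(c,E+ax*s+.012*(np.cos(k)*np.array([-.144,.99,0])*.0+np.cos(k)*np.cross([-.99,-.144,0],ax)+np.sin(k)*np.array([-.99,-.144,0]))) for s in(.006,.046) for k in np.linspace(0,6.28,24)]
    print("pred bbox",np.min(pts,0),np.max(pts,0))
E
```

```text
time_s: 16.68
tool_pos: [0.695, -0.0196, 0.2412]
tool_rot: [-180.0, 0.0, 98.5]
force: [1.9, -0.2, 1.1]
grip_width: 0.0494
grasp_force: 0.0
time_s: 17.27
tool_pos: [0.6366, -0.2796, 0.2702]
tool_rot: [-179.8, 0.3, 97.9]
force: [-0.9, -1.7, -0.1]
grip_width: 0.0504
grasp_force: 0.0
top handle predicted [318.4926 146.1477] [327.2214 142.0759] mid [322.857  144.1118]
324.036036036036 143.86486486486487 (317, 138, 15, 12)
..........#....
........#####..
......########.
.....#########.
...############
.##############
###############
##############.
#############..
##########.....
.#######.......
..##.#.........
pred bbox [315.0566 137.8462] [330.679 150.3  ]
side handle predicted [364.6786 204.4117] [369.6825 198.7968] mid [367.1805 201.6043]Traceback (most recent call last):
  File "<stdin>", line 8, in <module>
ZeroDivisionError: float division by zero
```

The top view shows the handle where it should be, about 1 px out. I'll move the arm out of the side view and check there.

```bash
echo '0,-0.04,-0.01,0,0.05
0,-0.08,-0.02,0,0.05
0,-0.12,-0.03,0,0.05
0,-0.16,-0.03,0,0.05
0,-0.18,-0.03,0,0.05
0,-0.18,-0.03,0,0.05' > next.json && python3 steer.py next.json|grep pos
cat > chk.py <<'E'
from h import *
_,E,ax=goal(0,0,0);yv=np.array([-.99,-.144,0]);xv=np.cross(yv,ax)
P=[]
for n in("top","side"):
    c=camrig.read_camera(n);cv2.imwrite(f"pics/end_{n}.png",c["color"])
    h=cv2.cvtColor(c["color"],cv2.COLOR_BGR2HSV);m=cv2.inRange(h,(0,150,50),(8,255,255))|cv2.inRange(h,(175,150,50),(180,255,255))
    u=proj(c,E+.026*ax).astype(int)
    z=np.zeros_like(m);s=np.s_[u[1]-16:u[1]+17,u[0]-14:u[0]+17];z[s]=m[s];x,y,w,H=cv2.boundingRect(z)
    for r in z[y:y+H,x:x+w]:print(''.join('#' if q else '.' for q in r))
    print(n,"bbox",(x,y),(x+w,y+H))
    for k in(0,.003,.008):
        p=np.array([proj(c,E+ax*(q+k)+.012*(np.cos(a)*xv+np.sin(a)*yv)) for q in(.006,.046) for a in np.linspace(0,6.28,24)])+.5
        print(" pred",k,p.min(0),p.max(0))
E
python3 chk.py
```

```text
tool_pos: [0.4599, -0.2979, 0.3004]
..........#....
........#####..
......########.
.....#########.
...############
.##############
###############
##############.
##############.
#########......
.######........
..####.........
top bbox (317, 138) (332, 150)
 pred 0 [315.5566 138.3462] [331.179 150.8  ]
 pred 0.003 [316.1897 138.0217] [331.8584 150.5119]
 pred 0.008 [317.2511 137.4777] [332.9975 150.0289]
......##...
.....####..
...#######.
..########.
..#########
..########.
..########.
..#######..
..#####....
.#####.....
#####......
.###.......
side bbox (364, 196) (375, 208)
 pred 0 [361.1562 195.2831] [374.3216 208.8141]
 pred 0.003 [361.5095 194.8367] [374.7217 208.4153]
 pred 0.008 [362.1024 194.0873] [375.3934 207.7458]
```

The handle's outline matches the home pose within a pixel in both views. While pushing, the pin stopped within 1 mm of the predicted home position and the force rose to 12 N. The gripper is clear, so I'll hand in.

```bash
python3 -c "
from cell import env, camrig
print(env.sign_off())"
```

```text
the job is handed in; nothing more can be done
None
```

The carriage is lined up and the pin is pushed through both holes until it met firm resistance at its home depth, then released and the job handed in at about 18 s; both camera views put it home within about a pixel (2–3 mm), and no verdict was shown.

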